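Shift the coil winder into third

ROBOT

A 6-joint arm with a two-finger parallel gripper is mounted at the origin on the work surface; the furniture and walls round the work are solid. World frame = base frame: x ahead of the robot, y to its left, z up, the work surface at z = 0. Lengths are in m, angles in rad, forces in N, time in s.
With the tool pointing down it reaches from about 0.225 to 0.875 m from the base axis. Payload 3.4 kg.
Tool frame: the origin (TCP) lies on the centre line of the jaws, within the pads' length; the fingertips stand 17 mm ahead of it and the grasp point (between the pads) lies 2 mm behind it (nose_length is the distance from the TCP to the fingertips, in m); z points along the fingers, y is the line along which they close (so a half turn about z gives the same grasp; the last joint's range is limited). The gripper opens to 85 mm and grips with 20 to 120 N. Pads are 22 mm wide; open, the fingers measure 114 mm over their backs; the gripper's body (76 mm by 85 mm) begins 54 mm behind the grasp point. The pads swing forward as they close: fully open they stand 13 mm farther back than shut.
Start: joints at [1.188, 0.276, 1.505, -0, 1.361, -0.121], TCP at [0.149, 0.555, 0.213] pointing down, gripper open.
Joint ranges: [-2.89, 2.89], [-0.75, 2.08], [0.22, 2.7], [-1.18, 4.32], [0.11, 2.71], [-2.7, 2.7]. Speed limits (rad/s): [2.57, 2.57, 3.14, 3.14, 3.14, 3.14].

INTERFACE

Orientations are given as a unit quaternion [w, x, y, z].
In Python, from rig import get_state, get_image, sign_off, find_in, place_of, nose_length gives the robot as it stands.
- The arm moves only by the tool apply_moves, never from a script. Its argument "deltas" is one flat list of numbers, 5 for each row, row after row: the finger opening in mm, from 0 to 85.4, then the shift along the tool's x, y, z in mm, then the turn about the tool's z in degrees. A call has 1 to 12 rows; each row is the pose to reach, as a shift and turn from the pose commanded when the call began, along the tool's axes at that moment; what a row does not reach only later rows make up. A row lasts 1/12 s, in which the tool goes at most 41.7 mm and 7.16 degrees, less where a joint would pass 70% of its speed; a pose out of reach is approached as far as the arm can. A call with a gripper value outside its range is refused whole. The fingers move at their own pace and stop on an object; "squeeze" is the grip in N (left out, the last holds). Time passes only in rows, so rows that repeat a pose let the fingers close. It gives the time, the measured TCP pose, the force, the opening and the grip force at its end, in the units of the state.
- get_state(): the state, without advancing time (a new reading comes with each control period).
- get_image(name): name is "scene" or "top" or "wrist"; returns a dict with "frame" (420x560x3 uint8, red, green, blue), "K" (3x3 intrinsics, pixels), "position" and "orientation" of the camera in the world. Camera axes: x right, y down, z forward; pixel columns grow to the right and rows downward; lengths in m; the calibration is good to about 2 mm. The wrist camera is an equidistant fisheye: a pixel r from the principal point sees the ray r / f radians off the axis. A picture is of the moment at which its call begins. There is no depth.
- sign_off(): hands the job in; it is judged then, once.
Trained networks look in a picture, given as the dict that the camera call returned (one of the last four; its "shot" number tells which), for a name from the list of things; names that differ only in an ending like _2 or _b are one class to them, and where a whole thing is asked for, a point or a joint stands for the part that bears it (a point fixed in the world has none). Each returns a list of dicts, best first, with "score" (0 to 1); they miss things now and then, are a little off and sometimes report something else, mostly with a low value. They report only what shows in the picture. A call takes as long as a camera call.
- find_in(query, picture): "point" ([column, row] in pixels, amid what is visible of it).
- place_of(query, picture): "point" ([column, row] in pixels: a listed point, or the origin of a listed thing).
The state is a dict: "clock": time; "qpos": joint angles; "qd": joint speeds; "effort": joint torques, N m; "position": TCP position; "ee_rot": TCP orientation; "contact_force": force on the tool from outside, world axes, zero at the start; "moment": the same for the moment, N m; "width": finger opening in m; "gripper_force": force on a finger pad.
Only numpy, scipy, OpenCV 4.12 (cv2) and the standard library are available. Lean on these libraries where they do the work, as an engineer would, in place of code of your own. Each camera call takes 0.05 s, during which the arm holds its last target. There are 200 camera calls.

TASK

Put the bench coil winder into third gear: its gear lever stands somewhere along the left-hand slot of the H-shaped gate, so push it level with the cross passage, across to the right and then forward (away from the robot) fully home into the front right slot, the one beside the three green dots. Only push the lever from outside with the fingers: do not grip it between them and do not pull it up, and leave everything else on the bench where it is. Finish with the lever standing in third and nothing touching it.

Things in the scene. Friction and masses are not known exactly. Their poses are not given: they have to be found in the camera images.
- winder: Bench coil winder fixed to the bench, turned up to 0.35 rad: green housing 136 x 140 x 100 mm high, steel gate plate on top. Origin on the bench under the gate centre; x points forward (away from the robot), y left, z up. Motor on the left to y = +130 mm, copper spool on the right to y = -106 mm, both below z = 86 mm. Only the lever rises above the plate.
- gate_centre (a point): Centre of the H gate on top of the plate, 100 mm up; axes as winder. Two slots 18 mm wide at y = +24 (left) and -24 mm (right), x = -33 to 33 mm, joined by a passage 18 mm wide along y at x = 0; two islands (y = -15 to 15, |x| = 9 to 33 mm, rounded) stop the lever elsewhere. Dots: one black front left, two black back left, three green front right (third), four black back right.
- lever_grip (a point): Middle of the lever's red and black grip, 140 mm above the bench when upright; z along the lever. The grip is 30 mm across, with 18 mm wide flat faces front, back, left and right, and reaches 23 mm down and 37 mm up (black round top). The 10 mm stem pivots 120 mm below this point, under the gate centre. The lever stays where it is left; about 2 N at the grip moves it.
- shift_across (a joint): Sideways lean of the lever, rad: 0 upright, positive to the right (-y of the winder), range -0.33 to 0.33. In the left slot about -0.33 to -0.25, in the right slot about 0.25 to 0.33; in between only while the lever is in the cross passage.
- shift_fore (a joint): Fore-and-aft lean of the lever, rad: 0 upright (cross passage), positive forward (+x of the winder), range -0.33 to 0.33. The lever can cross only within about -0.05 to 0.05; 0.33 is the forward end of a slot. The start is anywhere from -0.3 to 0.3 in the left slot.
- shift_lift (a joint): How far the lever is pulled up along its own axis, m: 0 down (a spring holds it down with 12 N at rest, rising 0.6 N per mm), up to 0.025. It need never be pulled.
- grip_front: Front face (+x) of the grip, a red strip; origin at the lever's pivot, axes as the lever.
- grip_back: Back face (-x, towards the robot) of the grip, a red strip; origin at the lever's pivot.
- grip_left: Left face (+y) of the grip, a red strip; origin at the lever's pivot.
- grip_right: Right face (-y) of the grip, a red strip; origin at the lever's pivot.
- spray_can: Bystander: white and orange spray can, 66 mm thick, 271 mm high, upright; origin under its centre.
- screwdriver: Bystander: black and blue screwdriver lying down, 163 mm long and 31 mm thick; origin under its middle.
- paste_tin: Bystander: yellow-lidded tin, 57 mm across, 24 mm high; origin under its centre.
- tape_1: Bystander: small black roll of tape, 62 mm across, 19 mm high; origin under its centre.
- stop_nut: Bystander: dark grey ribbed nut, 24 mm across, 14 mm high; origin under its centre.
- wash_bottle_1: Bystander: clear bottle with a blue cap, 62 mm thick, 198 mm high, upright; origin under its centre.

How it is judged:
At the end, for the whole second after the job is handed in: The lever stands at rest in the front right slot: leaning right by more than 0.22 rad and forward by more than 0.25 rad (the end is at 0.33), and it is down (pulled up less than 3 mm) (value of joint shift_across above 0.22 rad and value of joint shift_fore above 0.25 rad and value of joint shift_lift below 0.003 m and velocity of joint shift_fore below 0.05 rad/s); the robot touches nothing.
It fails at once if the lever was gripped: opposite faces of the grip were pressed by the fingers at once ((contact force between the fingers and grip_front above 1.5 N and contact force between the fingers and grip_back above 1.5 N) or (contact force between the fingers and grip_left above 1.5 N and contact force between the fingers and grip_right above 1.5 N)).
It fails at once if the lever was pulled up by more than 8 mm (value of joint shift_lift above 0.008 m).
It fails at once if a bystander was moved by more than 15 mm (distance of any of spray_can, screwdriver, paste_tin, tape_1, stop_nut, wash_bottle_1 from where it was at the start of the episode above 0.015 m).
It also fails if it takes over 61 s, if anything falls off the work surface, if the arm or the gripper's body presses on something with over 40 N, if the wrist force passes 120 N, or if a joint passes its speed limit or range.

## Working session

There is one attempt and no reset: what is moved stays moved. The work goes in short steps, Python scripts to look and compute and a tool call to move; the robot and the scene stay as the last step left them, time stands still between calls to the robot, and variables do not carry over. Pictures are saved under pics/ and viewed, at most 10 in all, crops included, and the job is handed in when it is done.

Besides the shell and the picture viewer there is one more tool, called after "Emit:" in YAML: its name, and indented under it one key for each argument. apply_moves: Moves the arm, as the interface text tells. Its arguments: {"type":"object","properties":{"deltas":{"type":"array"},"squeeze":{"type":"number"}},"required":["deltas"]}

```bash
mkdir -p pics; cat > h.py <<'E'
import numpy as np,cv2
from scipy.spatial.transform import Rotation as R
from rig import *
def rot(q): return R.from_quat([q[1],q[2],q[3],q[0]]).as_matrix()
def ray(p,px,wrist=False):
    K=p["K"];u=(px[0]-K[0][2])/K[0][0];v=(px[1]-K[1][2])/K[1][1]
    if wrist:
        r=np.hypot(u,v);d=np.array([np.sin(r)*u/r,np.sin(r)*v/r,np.cos(r)])
    else: d=np.array([u,v,1.]);d/=np.linalg.norm(d)
    return np.array(p["position"]),rot(p["orientation"])@d
def atz(p,px,z,w=False):
    o,d=ray(p,px,w);return o+d*(z-o[2])/d[2]
def tri(rs):
    A=sum(np.eye(3)-np.outer(d,d) for o,d in rs);b=sum((np.eye(3)-np.outer(d,d))@o for o,d in rs)
    x=np.linalg.solve(A,b);return x,[np.linalg.norm(np.cross(x-o,d)) for o,d in rs]
E
python3 - <<'E'
from h import *
np.set_printoptions(precision=4,suppress=True)
s=get_state();print(s["position"],s["ee_rot"],s["width"],nose_length)
P={n:get_image(n) for n in["scene","top","wrist"]}
for n,p in P.items():
    cv2.imwrite(f"pics/{n}0.png",p["frame"][:,:,::-1]);print(n,p["position"],p["K"][0][0])
for q,z in [("winder",0),("gate_centre",.1),("lever_grip",.14),("spray_can",0),("wash_bottle_1",0)]:
    rs=[]
    for n,p in P.items():
        r=place_of(q,p)[:2]
        for k in r: print(q,n,k["point"],round(k["score"],2),atz(p,k["point"],z,n=="wrist"))
        if r and r[0]["score"]>.4: rs.append(ray(p,r[0]["point"],n=="wrist"))
    if len(rs)>1: print("  tri",*tri(rs))
E
```

```text
[0.1486 0.5549 0.2124] [-0.0002  0.1305  0.9914 -0.0009] 0.08544564788179947 0.017
scene [ 0.109  -0.6126  1.0997] 536.8626737028392
top [0.4008 0.1586 1.2145] 454.2804325451495
wrist [0.0851 0.5722 0.3747] 325.19226210127806
winder scene [256.8, 223.0] 0.92 [0.4756 0.2398 0.    ]
gate_centre scene [257.6, 200.2] 0.94 [0.4768 0.2292 0.1   ]
gate_centre scene [347.5, 322.0] 0.15 [ 0.4927 -0.1702  0.1   ]
gate_centre top [240.1, 220.1] 0.85 [0.4822 0.2452 0.1   ]
  tri [0.484  0.2466 0.0794] [np.float64(0.00037941987683016894), np.float64(0.00037941987683004155)]
lever_grip scene [242.5, 184.9] 0.55 [0.4513 0.2595 0.14  ]
lever_grip top [223.4, 228.9] 0.6 [0.4592 0.2816 0.14  ]
  tri [0.4609 0.2847 0.1124] [np.float64(0.0002605277827422556), np.float64(0.00026052778274227007)]
spray_can scene [232.1, 173.3] 0.56 [0.4942 0.4436 0.    ]
spray_can top [167.1, 217.9] 0.82 [0.4989 0.4472 0.    ]
spray_can top [388.3, 249.9] 0.65 [ 0.4023 -0.1418  0.    ]
  tri [ 0.498   0.4493 -0.0065] [np.float64(0.0016157983348696876), np.float64(0.001615798334869565)]
wash_bottle_1 scene [347.8, 325.7] 0.57 [ 0.5266 -0.1344  0.    ]
wash_bottle_1 scene [240.8, 182.9] 0.2 [0.5003 0.3963 0.    ]
wash_bottle_1 top [382.2, 195.3] 0.73 [ 0.5496 -0.1316  0.    ]
  tri [ 0.5419 -0.1309 -0.0141] [np.float64(0.010036145106170305), np.float64(0.010036145106170555)]
```

```bash
python3 - <<'E'
import cv2
a=cv2.imread("pics/scene0.png")[120:320,150:430];b=cv2.imread("pics/top0.png")[130:330,130:410]
cv2.imwrite("pics/sc1.png",cv2.resize(a,None,fx=2.85,fy=2.85,interpolation=3));cv2.imwrite("pics/tc1.png",cv2.resize(b,None,fx=2.85,fy=2.85,interpolation=3))
E
```

```text
(no output)
```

View pics/sc1.png

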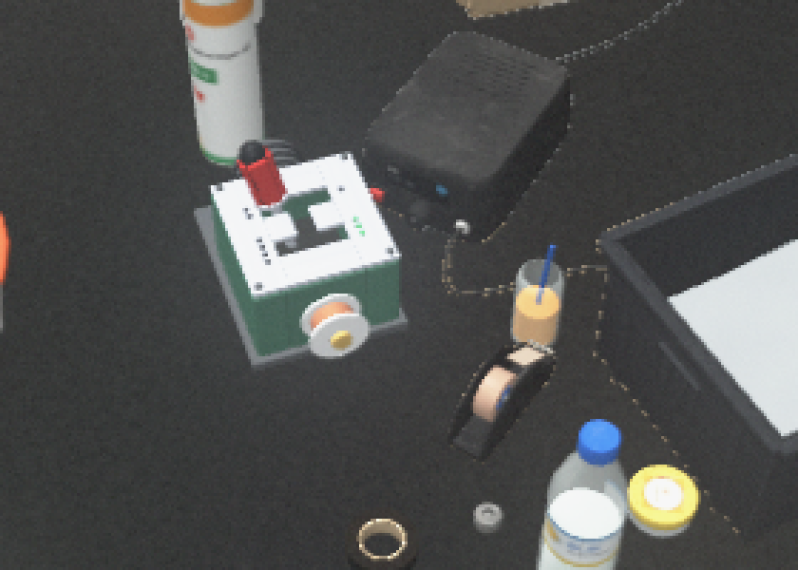

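View pics/tc1.png

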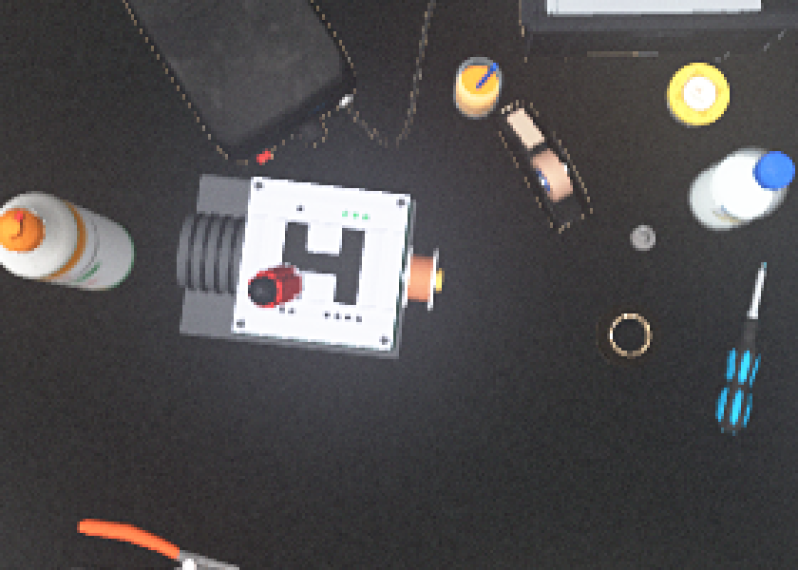

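The lever leans into the back left slot: its black top is at crop (262,290) in the top view and (252,152) in the scene view. The three green dots are at the front right, and the spray can is well to the left.

```bash
cat >> h.py <<'E'
from scipy.optimize import least_squares
def proj(p,X):
    c=rot(p["orientation"]).T@(np.asarray(X)-p["position"]);K=np.array(p["K"]);q=K@c;return q[:2]/q[2]
def lever(w,a,f,s):   # winder pose (x,y,yaw); point s along lever, world
    v=np.array([np.sin(f)*np.cos(a),-np.sin(a),np.cos(f)*np.cos(a)]);M=R.from_euler("z",w[2]).as_matrix()
    return np.array([w[0],w[1],.02])+M@(v*s)
def blacktop(p,w,a0,f0):pass
E
python3 - <<'E'
from h import *
np.set_printoptions(precision=4,suppress=True)
S=get_image("scene");T=get_image("top")
t=np.array([(258,184),(403,202),(385,341),(239,324)])/2.85+130
s=np.array([(223,186),(344,157),(388,252),(259,286)])/2.85+[150,120]
# order FL,FR,BR,BL ; scene: BL(223?),FL.. 
s=s[[1,2,3,0]]
sg=np.array([(1,1),(1,-1),(-1,-1),(-1,1)])
def pts(v): 
    M=R.from_euler("z",v[2]).as_matrix();return [np.array([v[0],v[1],.1])+M@np.array([a*v[3],b*v[4],0.001]) for a,b in sg]
for name,sel in(("both",(0,1)),("top",(1,)),("scene",(0,))):
    def f(v):
        o=[]
        if 0 in sel:o+=[proj(S,X)-u for X,u in zip(pts(v),s)]
        if 1 in sel:o+=[proj(T,X)-u for X,u in zip(pts(v),t)]
        return np.concatenate(o)
    r=least_squares(f,[.48,.24,-.13,.06,.06]);print(name,r.x,np.abs(r.fun).max())
    if name=="both":w=r.x
tt=np.array((262,290))/2.85+130;ss=np.array((252,152))/2.85+[150,120]
r=least_squares(lambda v:np.r_[proj(T,lever(w,*v,.147))-tt,proj(S,lever(w,*v,.147))-ss],[-.3,-.2]);print("lever",r.x,r.fun)
Rt=rot(get_state()["ee_rot"]);print(Rt)
E
```

```text
both [ 0.478   0.2392 -0.1464  0.0594  0.0627] 1.1274816080804726
top [ 0.4772  0.2387 -0.1402  0.0605  0.063 ] 0.13955605830193463
scene [ 0.4791  0.2404 -0.1564  0.0582  0.0624] 0.27993978480594706
lever [-0.2745 -0.2282] [-0.14   -0.2008 -0.045   0.3931]
[[-0.9659  0.2588  0.    ]
 [ 0.2588  0.9659  0.0001]
 [ 0.      0.0001 -1.    ]]
```

Emit:
apply_moves:
  deltas: [0, -30, -19, 0, -1, 0, -60, -38, 0, -2, 0, -90, -57, 0, -3, 0, -120, -76, 0, -4, 0, -150, -95, 0, -5, 0, -180, -114, 0, -6, 0, -210, -132, 0, -6.8, 0, -240, -150, 0, -6.8, 0, -270, -169, 0, -6.8, 0, -295, -184, 0, -6.8, 0, -311, -194, 0, -6.8, 0, -311, -194, 0, -6.8]
  squeeze: 20

```text
clock: 2.0
position: [0.4018, 0.285, 0.2134]
ee_rot: [0.001, 0.074, 0.997, -0.001]
contact_force: [-0.9, 0.6, -0.2]
width: -0.0002
gripper_force: 0.0
```

```bash
cat >> h.py <<'E'
W=np.array([.478,.2395,-.143])
def wtcp():
    s=get_state();d=np.array(s["position"])[:2]-W[:2];c,k=np.cos(W[2]),np.sin(W[2])
    Rt=rot(s["ee_rot"]);a=np.degrees(np.arctan2(Rt[1,1],Rt[0,1])-np.pi/2-W[2])
    print("t",round(s["clock"],2),"wx wy z mm",np.round(1000*np.array([c*d[0]+k*d[1],-k*d[0]+c*d[1],s["position"][2]]),1),"yaw off deg",round(a,2),"F",np.round(s["contact_force"],1),"width",round(s["width"],4))
E
python3 - <<'E'
from h import *
wtcp();p=get_image("scene");cv2.imwrite("pics/s2.png",cv2.resize(p["frame"][80:280,120:400,::-1],None,fx=2.85,fy=2.85))
for n in("scene","top"):
    p=get_image(n);print(n,place_of("lever_grip",p)[:1],proj(p,lever(W,-.275,-.228,.12)))
E
```

```text
t 2.0 wx wy z mm [-81.9  34.2 213.4] yaw off deg -0.24 F [-0.9  0.6 -0.2] width -0.0002
scene [{'point': [241.6, 180.3], 'score': 0.66}] [241.99078177 182.21929929]
top [{'point': [222.0, 230.4], 'score': 0.46}] [226.35442695 230.01150007]
```

View pics/s2.png

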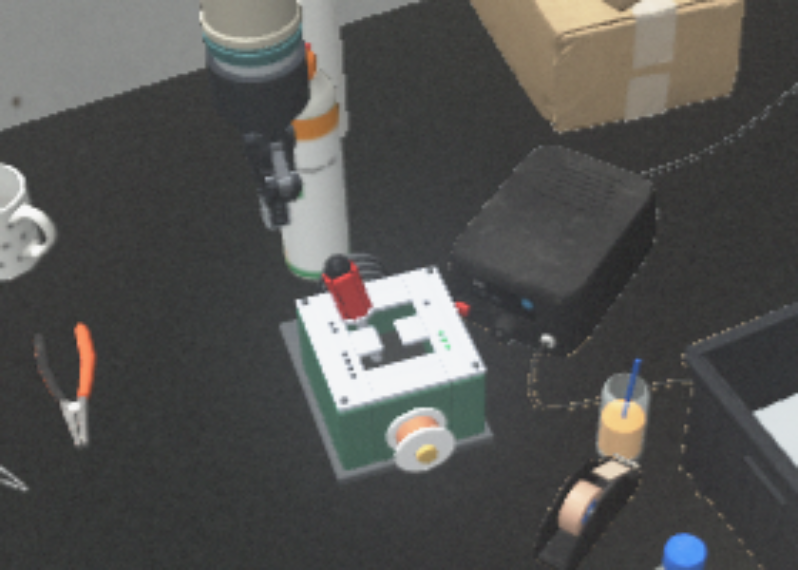

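The shut gripper is up behind the lever (lever at crop (345,290)), with nothing in the way below. Next I go down.

Emit:
apply_moves:
  deltas: [0, 0, 1, 24, 0, 0, 0, 1, 48, 0, 0, 0, 1, 72, 0, 0, 0, 1, 72, 0, 0, -5, 1, 72, 0, 0, -10, 1, 72, 0, 0, -15, 1, 72, 0, 0, -20, 1, 72, 0, 0, -20, 1, 72, 0]

```text
clock: 3.0
position: [0.4212, 0.2861, 0.1425]
ee_rot: [0.002, 0.072, 0.997, 0.001]
contact_force: [0.2, 0.3, -0.1]
width: 0.0003
gripper_force: 0.0
```

```bash
cat >> h.py <<'E'
def look(name=None):
    wtcp();out=[]
    for n in("scene","top"):
        p=get_image(n);r=place_of("lever_grip",p)[:1];k=place_of("gate_centre",p)[:1];out.append((p,r));print(n,r)
        if name:cv2.imwrite(f"pics/{name}_{n}.png",cv2.resize(p["frame"][120:270,160:360,::-1],None,fx=4,fy=4,interpolation=3))
    ok=[(p,r[0]["point"]) for p,r in out if r and r[0]["score"]>.3]
    if ok:
        q=least_squares(lambda v:np.concatenate([proj(p,lever(W,*v,.12))-u for p,u in ok]),[0,0]);print("lever across,fore",np.round(q.x,3),np.round(q.fun,1))
E
python3 -c "
from h import *
look('d')"
```

```text
t 3.0 wx wy z mm [-62.9  38.  142.5] yaw off deg -0.04 F [ 0.2  0.3 -0.1] width 0.0003
scene [{'point': [245.0, 183.6], 'score': 0.81}]
top []
lever across,fore [-0.185 -0.18 ] [0. 0.]
```

Emit:
apply_moves:
  deltas: [0, -5, 0, 0, 0, 0, -10, 0, 0, 0, 0, -15, 0, 0, 0, 0, -20, 0, 0, 0, 0, -25, 0, 0, 0, 0, -30, 0, 0, 0, 0, -30, 0, 0, 0]

```text
clock: 3.88
position: [0.451, 0.2828, 0.1432]
ee_rot: [0.002, 0.072, 0.997, 0.002]
contact_force: [-1.1, 1.6, 5.1]
width: 0.0002
gripper_force: 2.0
```

```bash
python3 -c "
from h import *
look('e')"
```

```text
t 3.88 wx wy z mm [-32.9  39.  143.2] yaw off deg -0.05 F [-1.1  1.6  5.1] width 0.0002
scene [{'point': [246.5, 179.7], 'score': 0.78}]
top []
lever across,fore [-0.307 -0.114] [0. 0.]
```

View pics/e_scene.png

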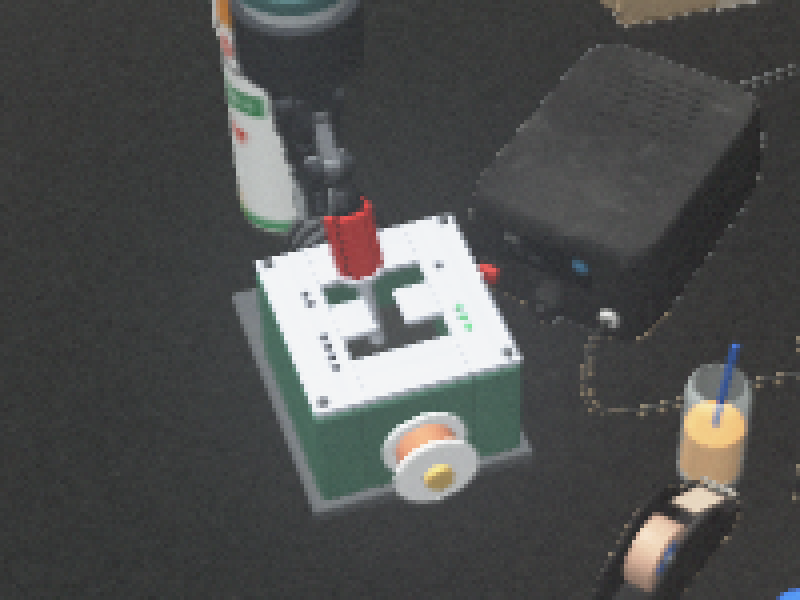

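The stem at crop (370,295) is nearly level with the passage, with the fingers behind it. I push a little further, then back off to measure.

Emit:
apply_moves:
  deltas: [0, -3, 0, 0, 0, 0, -5, 0, 0, 0, 0, -5, 0, 0, 0, 0, 10, 0, 0, 0, 0, 30, 0, 0, 0, 0, 60, 0, 0, 0, 0, 90, 0, -30, 0, 0, 90, 0, -70, 0, 0, 90, 0, -70, 0]

```text
clock: 4.93
position: [0.3605, 0.2962, 0.2173]
ee_rot: [0.005, 0.07, 0.998, 0.003]
contact_force: [1.7, 0.7, 1.0]
width: -0.0001
gripper_force: 0.0
```

```bash
python3 -c "
from h import *
look('f')
a=cv2.imread('pics/f_scene.png')[100:450,200:600];b=cv2.imread('pics/f_top.png')[200:550,120:520]
cv2.imwrite('pics/f.png',np.hstack([a,b]))"
```

```text
t 4.93 wx wy z mm [-124.4   39.3  217.3] yaw off deg 0.12 F [1.7 0.7 1. ] width -0.0001
scene [{'point': [248.7, 178.9], 'score': 0.81}]
top [{'point': [222.4, 221.8], 'score': 0.66}]
lever across,fore [-0.369 -0.063] [-0.7 -1.1  0.6 -0.3]
```

View pics/f.png

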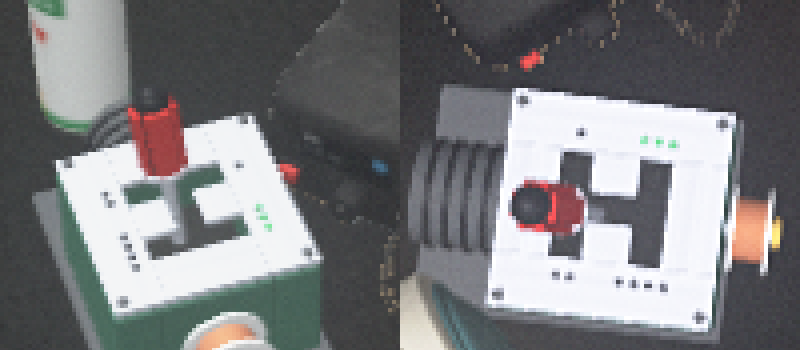

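```bash
python3 -c "
from h import *
S=get_image('scene');T=get_image('top')
for s in (.147,.155):
  for w in (W,[.478,.2392,-.1464]):
    r=least_squares(lambda v:np.r_[proj(T,lever(w,*v,s))-[222.5,221.75],proj(S,lever(w,*v,s))-[248,170]],[-.3,-.2]);print(s,r.x,r.fun)
"
```

```text
0.147 [-0.28062675 -0.05580331] [ 0.10426725 -0.59102828 -0.60027566  0.27498408]
0.147 [-0.28276179 -0.05705171] [ 0.09624528 -0.59460278 -0.59773814  0.29345066]
0.155 [-0.24535426 -0.05938397] [ 0.90548149 -0.24748566 -0.82745245 -1.43296879]
0.155 [-0.24734068 -0.06049464] [ 0.89633345 -0.25087342 -0.82578327 -1.41780167]
```

Emit:
apply_moves:
  deltas: [0, 0, 0, 35, 0, 0, -10, 0, 70, 0, 0, -40, 0, 70, 0, 0, -70, 0, 70, 0, 0, -85, 0, 70, 0, 0, -93, 0, 70, 0, 0, -98, 0, 70, 0, 0, -102, 0, 70, 0, 0, -102, 0, 70, 0]

```text
clock: 6.08
position: [0.46, 0.2798, 0.1414]
ee_rot: [-0.0, 0.071, 0.997, 0.0]
contact_force: [-1.4, 1.1, -0.2]
width: 0.0003
gripper_force: 0.4
```

Emit:
apply_moves:
  deltas: [0, 15, 0, 0, 0, 0, 40, 0, 0, 0, 0, 70, 0, 0, 0, 0, 90, 0, -30, 0, 0, 90, 0, -70, 0, 0, 90, 0, -70, 0]

```text
clock: 6.58
position: [0.3718, 0.2947, 0.2181]
ee_rot: [0.005, 0.07, 0.998, 0.004]
contact_force: [1.8, 1.0, 0.7]
width: -0.0002
gripper_force: 0.0
```

```bash
python3 -c "
from h import *
look('g')
a=cv2.imread('pics/g_scene.png')[100:450,200:600];b=cv2.imread('pics/g_top.png')[200:550,120:520]
cv2.imwrite('pics/g.png',np.hstack([a,b]))"
```

```text
t 6.58 wx wy z mm [-113.    39.5  218.1] yaw off deg 0.15 F [1.8 1.  0.7] width -0.0002
scene [{'point': [251.2, 179.9], 'score': 0.63}]
top [{'point': [226.4, 221.8], 'score': 0.68}]
lever across,fore [-0.282 -0.041] [-1.2 -0.7  0.7 -0.8]
```

View pics/g.png

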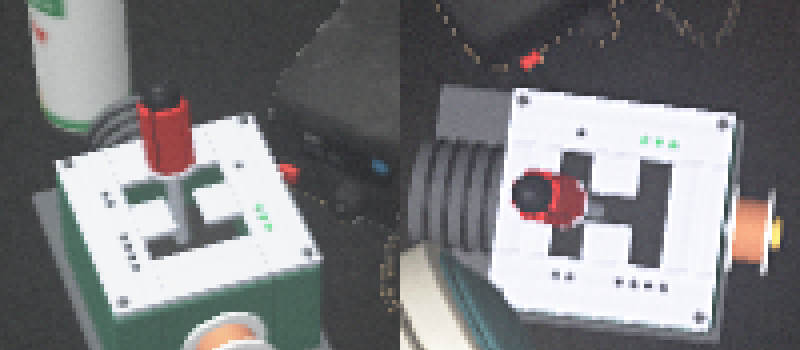

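The lever now stands level with the passage (top at crop (532,193), stem at the junction). I go round to its left side next.

Emit:
apply_moves:
  deltas: [0, 0, 26, 0, 0, 0, -20, 52, 0, 0, 0, -50, 52, 0, 0, 0, -80, 52, 0, 0, 0, -100, 52, 0, 0, 0, -111, 52, 0, 0, 0, -111, 52, 20, 0, 0, -111, 52, 45, 0, 0, -111, 52, 70, 0, 0, -111, 52, 70, 0, 0, -111, 52, 70, 0]

```text
clock: 7.8
position: [0.487, 0.3274, 0.1396]
ee_rot: [-0.002, 0.072, 0.997, -0.001]
contact_force: [0.7, -0.1, 0.5]
width: 0.0002
gripper_force: 0.0
```

```bash
python3 -c "
from h import *
look('h')
S=get_image('scene');T=get_image('top')
r=least_squares(lambda v:np.r_[proj(T,lever(W,*v,.147))-[223,218.25],proj(S,lever(W,*v,.147))-[250,169]],[-.3,-.2]);print(r.x,r.fun)"
```

```text
t 7.8 wx wy z mm [ -3.6  88.3 139.6] yaw off deg -0.02 F [ 0.7 -0.1  0.5] width 0.0002
scene [{'point': [250.2, 177.2], 'score': 0.71}]
top [{'point': [226.1, 220.0], 'score': 0.74}]
lever across,fore [-0.318 -0.021] [ 0.2  1.1 -0.5 -0.2]
[-0.28411952 -0.00618228] [-0.19656454 -0.11240997  0.0211497   0.46695995]
```

Emit:
apply_moves:
  deltas: [0, -2.5, -8, 0, 0, 0, -2.5, -16, 0, 0, 0, -2.5, -23, 0, 0, 0, -2.5, -30, 0, 0, 0, -2.5, -37, 0, 0, 0, -2.5, -44, 0, 0, 0, -2.5, -51, 0, 0, 0, -2.5, -58, 0, 0, 0, -2.5, -65, 0, 0, 0, -2.5, -72, 0, 0, 0, -2.5, -72, 0, 0]

```text
clock: 9.12
position: [0.4859, 0.2577, 0.1481]
ee_rot: [0.007, 0.072, 0.997, 0.004]
contact_force: [-0.3, 1.7, 25.7]
width: -0.0001
gripper_force: 10.0
```

```bash
python3 -c "
from h import *
look('i')"
```

```text
t 9.12 wx wy z mm [  5.2  19.2 148.1] yaw off deg -0.07 F [-0.3  1.7 25.7] width -0.0001
scene [{'point': [257.2, 186.1], 'score': 0.63}]
top [{'point': [239.2, 217.5], 'score': 0.56}]
lever across,fore [-0.033  0.048] [ 0.2 -1.2  0.7  0.5]
```

View pics/i_scene.png

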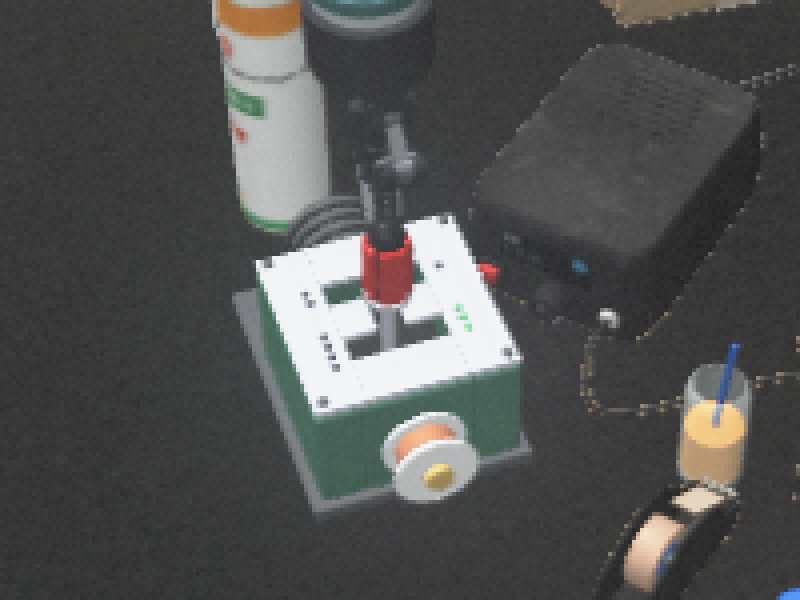

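The lever is about upright in mid passage, but 25 N upwards means its top is bearing under the hand. I back off and continue higher up.

Emit:
apply_moves:
  deltas: [0, 0, 10, 0, 0, 0, 0, 25, -5, 0, 0, 0, 40, -15, 0, 0, 0, 40, -15, 0, 0, 0, 40, -15, 0]

```text
clock: 9.83
position: [0.4867, 0.2957, 0.1565]
ee_rot: [0.0, 0.071, 0.997, -0.0]
contact_force: [0.4, -0.4, -0.2]
width: 0.0001
gripper_force: 0.0
```

```bash
python3 -c "
from h import *
look('j')
a=cv2.imread('pics/j_scene.png')[100:450,200:600];b=cv2.imread('pics/j_top.png')[200:550,120:520]
cv2.imwrite('pics/j.png',np.hstack([a,b]))"
```

```text
t 9.83 wx wy z mm [  0.6  56.9 156.5] yaw off deg 0.04 F [ 0.4 -0.4 -0.2] width 0.0001
scene [{'point': [256.0, 185.0], 'score': 0.79}]
top [{'point': [238.3, 218.5], 'score': 0.63}]
lever across,fore [-0.055  0.029] [ 0.2 -0.6  0.3  0.3]
```

View pics/j.png

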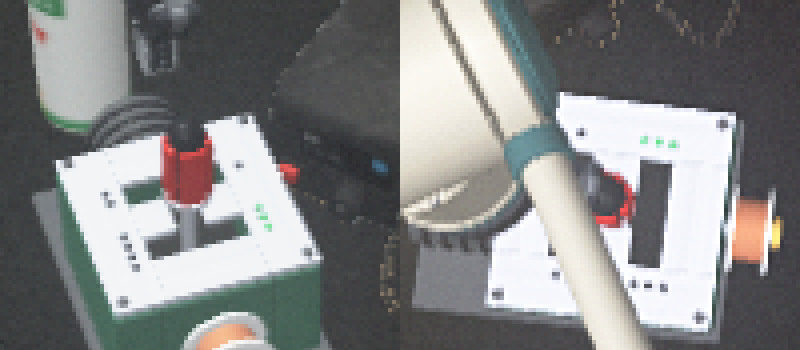

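Emit:
apply_moves:
  deltas: [0, 1, -10, 0, 0, 0, 1, -20, 0, 0, 0, 1, -30, 0, 0, 0, 1, -36, 0, 0, 0, 1, -42, 0, 0, 0, 1, -48, 0, 0, 0, 1, -48, 0, 0]

```text
clock: 10.72
position: [0.4788, 0.2479, 0.1566]
ee_rot: [0.0, 0.072, 0.997, 0.0]
contact_force: [0.4, 0.6, 1.3]
width: 0.0
gripper_force: 0.3
```

```bash
python3 -c "
from h import *
look('k')"
```

```text
t 10.72 wx wy z mm [ -0.4   8.4 156.6] yaw off deg -0.07 F [0.4 0.6 1.3] width 0.0
scene [{'point': [255.3, 186.7], 'score': 0.56}]
top []
lever across,fore [ 0.005 -0.009] [0. 0.]
```

Emit:
apply_moves:
  deltas: [0, 0, -4, 0, 0, 0, 0, -8, 0, 0, 0, 0, -12, 0, 0, 0, 0, -16, 0, 0, 0, 0, -19, 0, 0, 0, 0, -19, 0, 0]

```text
clock: 11.52
position: [0.476, 0.2292, 0.1564]
ee_rot: [0.0, 0.072, 0.997, -0.0]
contact_force: [-0.1, -0.4, 0.7]
width: -0.0002
gripper_force: 0.5
```

```bash
python3 -c "
from h import *
look('l')"
```

```text
t 11.52 wx wy z mm [ -0.5 -10.5 156.4] yaw off deg -0.04 F [-0.1 -0.4  0.7] width -0.0002
scene [{'point': [259.2, 188.8], 'score': 0.75}]
top []
lever across,fore [0.085 0.05 ] [0. 0.]
```

View pics/l_scene.png

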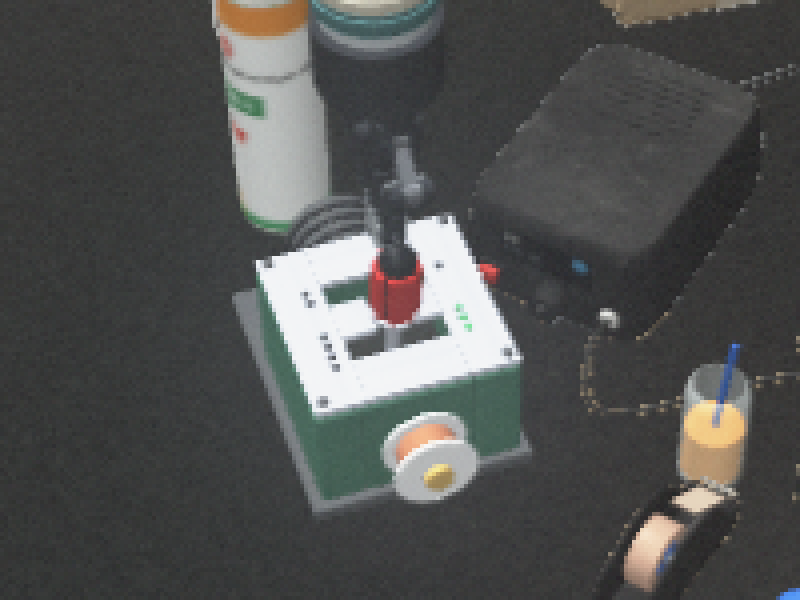

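```bash
python3 -c "
from h import *
S=get_image('scene')
for a in (0,.1,.15,.2,.25,.3,.33):print(a,[proj(S,lever(W,a,f,.147)).round(1) for f in(-.04,0,.04)],proj(S,lever(W,a,0,.08)).round(1))
print([proj(S,[*(np.array(W[:2])+R.from_euler('z',W[2]).as_matrix()[:2,:2]@[0,-y]),.1]).round(1) for y in (-.033,.033)])"
```

```text
0 [array([252.9, 179.4]), array([255.2, 178.8]), array([257.5, 178.2])] [256.3 197.4]
0.1 [array([254.7, 183.6]), array([257., 183.]), array([259.3, 182.5])] [257.2 199.7]
0.15 [array([255.7, 185.9]), array([258. , 185.3]), array([260.3, 184.8])] [257.7 200.9]
0.2 [array([256.6, 188.3]), array([258.9, 187.7]), array([261.2, 187.2])] [258.2 202.2]
0.25 [array([257.6, 190.8]), array([259.8, 190.2]), array([262.1, 189.7])] [258.7 203.5]
0.3 [array([258.5, 193.4]), array([260.8, 192.8]), array([263. , 192.3])] [259.1 204.9]
0.33 [array([259.1, 195. ]), array([261.3, 194.4]), array([263.5, 193.9])] [259.4 205.7]
[array([252.4, 188.5]), array([260.2, 206.5])]
```

```bash
python3 -c "
from h import *
S=get_image('scene');W_=get_image('wrist');T=get_image('top')
M=R.from_euler('z',W[2]).as_matrix()
def wp(x,y,z):return np.array([W[0],W[1],0])+M@np.array([x,y,z])
print('s2 tip',[proj(S,wp(-.0819,.0342,.2134-d)).round(1) for d in(.03,.017,0,-.02)])
print('now tip',[proj(S,wp(-.0005,-.0105,.1564-d)).round(1) for d in(.017,0,-.02,-.04)])
a=cv2.resize(S['frame'][140:220,215:305,::-1],(450,400),interpolation=3);
b=cv2.resize(W_['frame'][:,:,::-1],(350,262));b=np.vstack([b,np.zeros((138,350,3),np.uint8)])
cv2.imwrite('pics/m.png',np.hstack([a,b]))"
```

```text
s2 tip [array([218.6, 172.6]), array([218.1, 168.7]), array([217.4, 163.6]), array([216.7, 157.4])]
now tip [array([256.7, 189.5]), array([256.5, 184.7]), array([256.2, 179. ]), array([255.8, 173.1])]
```

View pics/m.png

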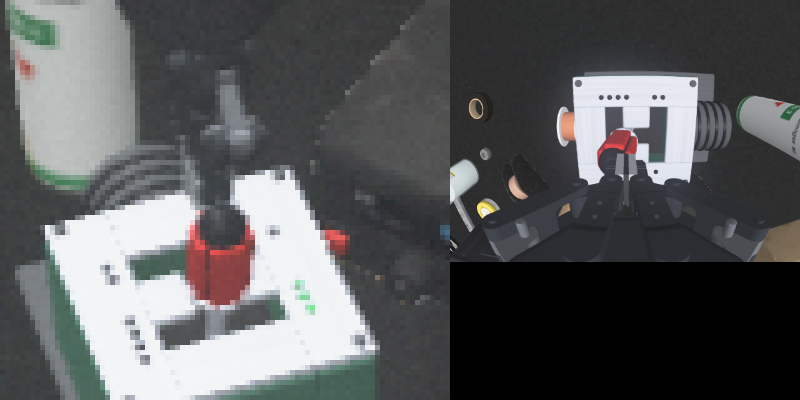

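The lever leans only partly right (top at crop (220,220) left panel), and the finger is at its left/back edge in the wrist view. I check the true fingertip height by differencing frames.

Emit:
apply_moves:
  deltas: [0, 0, 10, 0, 0, 0, 0, 30, -10, 0, 0, 0, 30, -40, 0, 0, 0, 30, -60, 0, 0, 0, 30, -60, 0, 0, 0, 30, -60, 0]

```text
clock: 12.52
position: [0.481, 0.2608, 0.2171]
ee_rot: [0.001, 0.071, 0.997, 0.001]
contact_force: [0.6, 0.1, -0.8]
width: -0.0001
gripper_force: 0.0
```

```bash
python3 -c "
from h import *
wtcp()
for n in('scene','top','wrist'):
    p=get_image(n);np.save('pics/A_'+n,p['frame'])"
```

```text
t 12.52 wx wy z mm [-1.000e-01  2.150e+01  2.171e+02] yaw off deg 0.02 F [ 0.6  0.1 -0.8] width -0.0001
```

Emit:
apply_moves:
  deltas: [0, 0, 0, -40, 0, 0, 0, 0, -80, 0, 0, 0, 0, -80, 0, 0, 0, 0, -80, 0]

```text
clock: 13.0
position: [0.4813, 0.2601, 0.2977]
ee_rot: [0.002, 0.072, 0.997, 0.001]
contact_force: [-0.8, -0.1, -0.2]
width: 0.0002
gripper_force: 0.0
```

```bash
python3 -c "
from h import *
wtcp()
M=R.from_euler('z',W[2]).as_matrix()
p=get_image('scene');d=np.abs(p['frame'].astype(int)-np.load('pics/A_scene.npy')).max(2)>40
d=cv2.morphologyEx(d.astype(np.uint8),cv2.MORPH_OPEN,np.ones((2,2)))
ys,xs=np.nonzero(d)
for y in range(ys.max()-14,ys.max()+1):
  r=xs[ys==y]; print(y,(r.min(),r.max(),len(r)) if len(r) else None)
"
```

```text
t 13.0 wx wy z mm [  0.3  20.8 297.7] yaw off deg -0.02 F [-0.8 -0.1 -0.2] width 0.0002
276 None
277 None
278 None
279 (np.int64(11), np.int64(12), 2)
280 (np.int64(11), np.int64(12), 2)
281 (np.int64(11), np.int64(12), 2)
282 (np.int64(12), np.int64(14), 3)
283 (np.int64(12), np.int64(19), 6)
284 (np.int64(13), np.int64(20), 7)
285 (np.int64(14), np.int64(20), 5)
286 (np.int64(15), np.int64(17), 3)
287 (np.int64(16), np.int64(19), 4)
288 (np.int64(17), np.int64(21), 5)
289 (np.int64(18), np.int64(26), 9)
290 (np.int64(19), np.int64(26), 8)
```

```bash
python3 -c "
from h import *
M=R.from_euler('z',W[2]).as_matrix()
def wp(x,y,z):return np.array([W[0],W[1],0])+M@np.array([x,y,z])
p=get_image('scene');A=np.load('pics/A_scene.npy')
d=(np.abs(p['frame'].astype(int)-A).max(2)>30)[100:230,215:310]
for y in range(40,90):
  r=np.nonzero(d[y])[0]; print(y+100,(r.min()+215,r.max()+215,len(r)) if len(r) else None,end=' ')
print('\nA tip at z off',[(o,proj(p,wp(0,.0215,.2171-o)).round(1)) for o in(.017,.0,-.02)])
for n in('scene','top'):
  p=get_image(n);f=p['frame'].astype(int);m=((f[:,:,0]>90)&(f[:,:,1]<70)&(f[:,:,2]<80));mm=np.zeros_like(m);
  c=proj(p,wp(0,0,.13)).astype(int);mm[c[1]-30:c[1]+25,c[0]-30:c[0]+25]=1;ys,xs=np.nonzero(m&mm);print(n,len(xs),xs.mean(),ys.mean(),xs.min(),xs.max(),ys.min(),ys.max())
"
```

```text
140 (np.int64(246), np.int64(246), 1) 141 None 142 (np.int64(246), np.int64(246), 1) 143 (np.int64(246), np.int64(247), 2) 144 (np.int64(246), np.int64(248), 3) 145 (np.int64(246), np.int64(248), 3) 146 (np.int64(246), np.int64(256), 5) 147 (np.int64(246), np.int64(256), 5) 148 (np.int64(246), np.int64(256), 5) 149 (np.int64(246), np.int64(256), 5) 150 (np.int64(246), np.int64(256), 5) 151 (np.int64(247), np.int64(256), 5) 152 (np.int64(247), np.int64(249), 3) 153 (np.int64(248), np.int64(255), 4) 154 (np.int64(248), np.int64(252), 4) 155 None 156 None 157 None 158 None 159 None 160 None 161 None 162 None 163 None 164 None 165 None 166 None 167 None 168 None 169 None 170 None 171 None 172 None 173 None 174 None 175 None 176 None 177 None 178 None 179 None 180 None 181 None 182 None 183 None 184 None 185 None 186 None 187 None 188 None 189 None 
A tip at z off [(0.017, array([252. , 163.2])), (0.0, array([251.7, 158. ])), (-0.02, array([251.3, 151.8]))]
scene 78 259.1794871794872 194.12820512820514 254 264 188 200<string>:12: RuntimeWarning: Mean of empty slice.
  ret = ret.dtype.type(ret / rcount)
Traceback (most recent call last):
ValueError: zero-size array to reduction operation minimum which has no identity
```

```bash
python3 -c "
from h import *
p=get_image('scene');A=np.load('pics/A_scene.npy')
g=lambda f:cv2.GaussianBlur(f.astype(np.float32).mean(2),(3,3),0)
d=(g(p['frame'])-g(A))[140:176,240:264]
for y in range(0,36,1): print(y+140,' '.join('%3d'%v for v in d[y]))
"
```

```text
140   2   1   1   0   0  -5 -15 -10  -1  -1  -4  -6  -4  -3  -3  -7 -18 -23 -21 -17  -9   0   4   3
141   2   2   1   0   1  -6 -18 -12  -2   0  -1   0   1   2   3   0  -9 -13 -10  -6   0   5   5   3
142   1   2   2   1   0  -8 -20 -16  -5  -1   0   1   3   6   7   2  -5  -8  -4   1   6   7   4   2
143   1   2   2   1   0  -9 -27 -32 -19  -6   0   2   4   8   9   5   0  -1   0   4   6   4   2   2
144   1   2   2   0   0  -8 -33 -50 -36 -13  -1   2   5   8   9   5   0   0   2   4   3   0   0   0
145   1   2   1   0   0  -8 -35 -57 -48 -23  -4   3   5   5   6   0 -10  -8   0   1   1   0   0   0
146   1   2   1   0   0  -9 -34 -57 -58 -36 -10   2   3   2   3  -8 -25 -18  -3   0   0   1   1   0
147   0   1   1   0   0  -9 -33 -57 -63 -43 -14   0   2   1   3 -11 -33 -25  -6   0   0   1   1   1
148   0   1   2   1   0  -8 -32 -56 -62 -43 -14   0   2   1   3 -11 -33 -25  -6  -1   0   0   0   1
149   1   0   1   2   1  -8 -30 -50 -57 -41 -14   0   1   0   0 -10 -27 -20  -3   0   0   1   0   1
150   1   0   0   1   1  -6 -25 -46 -56 -42 -15   0  -1  -6  -4 -11 -25 -17  -2   0   0   1   1   1

[... 1799 characters left out ...]

169   1   2   2   1   1   0   0   0   0   0   0   0   0   0   0   0   1   1   0   0   0   0   0   0
170   1   1   1   1   0   0   0   0   0  -1   0   1   1   2   1   0   0   0   0   0   1   0   0   0
171   1   1   1   0   0   0   0   0   0  -1   0   2   2   2   1   1   0   0   0   1   1   0   0   1
172   1   1   1   1   2   1   0   0   0   0   0   1   2   1   1   1   1   0   0   2   1   0   0   2
173   1   1   1   2   3   2   1   0   0   0   0   0   1   1   0   0   1   2   2   2   2   1   2   2
174   1   1   2   2   3   2   2   1   0   0   0   0   1   2   0   0   1   1   1   1   1   1   2   2
175   1   1   2   2   2   2   2   2   2   1   0   1   1   1   1   1   0   0   0   0   0   1   1   0
```

The fingertips really end about 10 mm above the TCP reading, so I had been riding over the round top. I repeat the push about 37 mm lower.

Emit:
apply_moves:
  deltas: [0, 0, 10, 20, 0, 0, 0, 19, 55, 0, 0, 0, 19, 90, 0, 0, 0, 19, 120, 0, 0, 0, 19, 145, 0, 0, 0, 19, 160, 0, 0, 0, 19, 170, 0, 0, 0, 19, 177, 0, 0, 0, 19, 177, 0, 0, 0, 19, 177, 0]

```text
clock: 14.08
position: [0.4834, 0.2786, 0.1196]
ee_rot: [0.0, 0.071, 0.997, 0.0]
contact_force: [0.1, -0.2, 0.0]
width: -0.0002
gripper_force: 0.0
```

```bash
cat >> h.py <<'E'
def redfit(a0=.2,f0=0.):
    # mean direction of red blob in scene (and top if seen) -> lever angles, via grip middle of visible red (s~.117)
    M=R.from_euler('z',W[2]).as_matrix();obs=[]
    for n in('scene','top'):
        p=get_image(n);f=p['frame'].astype(int);m=((f[:,:,0]>80)&(f[:,:,1]<.55*f[:,:,0])&(f[:,:,2]<.6*f[:,:,0])).astype(np.uint8)
        c=proj(p,[W[0],W[1],.13]).astype(int);z=np.zeros_like(m);z[c[1]-30:c[1]+25,c[0]-30:c[0]+22]=1
        ys,xs=np.nonzero(m&z)
        if len(xs)>25:
            u=np.array([xs.mean(),ys.mean()]);print(n,'red',len(xs),u.round(1));obs.append((p,u))
    q=least_squares(lambda v:np.concatenate([proj(p,lever(W,*v,.117))-u for p,u in obs]),[a0,f0]);print('red a,f',q.x.round(3),q.fun.round(1))
E
python3 -c "
from h import *
wtcp();redfit()"
```

```text
t 14.08 wx wy z mm [ -0.2  39.5 119.6] yaw off deg -0.01 F [ 0.1 -0.2  0. ] width -0.0002
scene red 123 [258.6 193.2]
red a,f [0.173 0.009] [-0. -0.]
```

Emit:
apply_moves:
  deltas: [0, 0, -10, 0, 0, 0, 0, -18, 0, 0, 0, 0, -24, 0, 0, 0, 0, -30, 0, 0, 0, 0, -36, 0, 0, 0, 0, -40, 0, 0, 0, 0, -40, 0, 0]

```text
clock: 14.77
position: [0.4773, 0.238, 0.1194]
ee_rot: [0.0, 0.072, 0.997, -0.0]
contact_force: [0.0, -0.8, -0.7]
width: -0.0
gripper_force: 0.0
```

```bash
python3 -c "
from h import *
wtcp();redfit()"
```

```text
t 14.77 wx wy z mm [ -0.5  -1.6 119.4] yaw off deg -0.06 F [ 0.  -0.8 -0.7] width -0.0
scene red 114 [259.6 196.6]
red a,f [0.257 0.004] [-0.  0.]
```

Emit:
apply_moves:
  deltas: [0, 0, -2, 0, 0, 0, 0, -4, 0, 0, 0, 0, -5, 0, 0, 0, 0, -5, 0, 0, 0, 0, 15, 0, 0, 0, 0, 30, -10, 0, 0, 0, 30, -45, 0, 0, 0, 30, -80, 0, 0, 0, 30, -80, 0]

```text
clock: 15.62
position: [0.4855, 0.2702, 0.206]
ee_rot: [0.006, 0.071, 0.997, 0.002]
contact_force: [1.0, 0.9, 1.2]
width: 0.0
gripper_force: 0.0
```

```bash
python3 -c "
from h import *
wtcp();redfit()"
```

```text
t 15.62 wx wy z mm [  3.1  31.5 206. ] yaw off deg 0.05 F [1.  0.9 1.2] width 0.0
scene red 109 [260.  197.8]
top red 29 [255.  220.3]
red a,f [0.28  0.027] [ 0.9 -0.5  0.1  1. ]
```

Emit:
apply_moves:
  deltas: [0, 25, 0, 0, 0, 0, 55, 0, 0, 0, 0, 80, -15, 0, 0, 0, 80, -40, 0, 0, 0, 80, -60, 0, 0, 0, 80, -66, 0, 0, 0, 80, -66, 30, 0, 0, 80, -66, 60, 0, 0, 80, -66, 80, 0, 0, 80, -66, 80, 0, 0, 80, -66, 80, 0]

```text
clock: 16.63
position: [0.3922, 0.2144, 0.1181]
ee_rot: [-0.002, 0.072, 0.997, -0.001]
contact_force: [0.3, 0.8, 0.3]
width: 0.0002
gripper_force: 0.0
```

```bash
python3 -c "
from h import *
wtcp();redfit()"
```

```text
t 16.63 wx wy z mm [-81.4 -37.1 118.1] yaw off deg -0.03 F [0.3 0.8 0.3] width 0.0002
scene red 111 [260.  197.8]
top red 59 [251.2 220.6]
red a,f [0.237 0.02 ] [-0.  -2.2  1.7  0.7]
```

Emit:
apply_moves:
  deltas: [0, -20, 0, 0, 0, 0, -38, 0, 0, 0, 0, -48, 0, 0, 0, 0, -54, 0, 0, 0, 0, -60, 0, 0, 0, 0, -66, 0, 0, 0, 0, -72, 0, 0, 0, 0, -78, 0, 0, 0, 0, -83, 0, 0, 0, 0, -83, 0, 0, 0]

```text
clock: 17.57
position: [0.4761, 0.2028, 0.1191]
ee_rot: [0.0, 0.072, 0.997, 0.0]
contact_force: [-0.8, -0.1, -0.9]
width: -0.0003
gripper_force: 0.4
```

```bash
python3 -c "
from h import *
wtcp();redfit(.28,.2)"
```

```text
t 17.57 wx wy z mm [  3.4 -36.6 119.1] yaw off deg -0.02 F [-0.8 -0.1 -0.9] width -0.0003
scene red 86 [270.3 197. ]
red a,f [0.311 0.237] [-0.  0.]
```

Moving forward in the right slot. I push gently to the end stop.

Emit:
apply_moves:
  deltas: [0, -3, 0, 0, 0, 0, -6, 0, 0, 0, 0, -8, 0, 0, 0, 0, -10, 0, 0, 0, 0, -10, 0, 0, 0]

```text
clock: 18.08
position: [0.4855, 0.2012, 0.1192]
ee_rot: [0.0, 0.072, 0.997, -0.0]
contact_force: [-1.4, -0.2, -0.8]
width: 0.0001
gripper_force: 0.5
```

```bash
python3 -c "
from h import *
wtcp();redfit(.28,.2)"
```

```text
t 18.08 wx wy z mm [ 12.9 -36.8 119.2] yaw off deg -0.01 F [-1.4 -0.2 -0.8] width 0.0001
scene red 76 [272.3 197.3]
red a,f [0.319 0.282] [-0. -0.]
```

Emit:
apply_moves:
  deltas: [0, -2, 0, 0, 0, 0, -4, 0, 0, 0, 0, -5, 0, 0, 0, 0, -5, 0, 0, 0]

```text
clock: 18.52
position: [0.4895, 0.2007, 0.1191]
ee_rot: [-0.001, 0.072, 0.997, 0.0]
contact_force: [-2.6, 0.8, -0.4]
width: 0.0001
gripper_force: 1.5
```

```bash
python3 -c "
from h import *
wtcp();redfit(.28,.2)"
```

```text
t 18.52 wx wy z mm [ 16.9 -36.7 119.1] yaw off deg -0.02 F [-2.6  0.8 -0.4] width 0.0001
scene red 69 [272.8 197.2]
red a,f [0.318 0.295] [0. 0.]
```

Emit:
apply_moves:
  deltas: [0, -2, 0, 0, 0, 0, -3, 0, 0, 0, 0, -4, 0, 0, 0, 0, -4, 0, 0, 0]

```text
clock: 18.95
position: [0.4915, 0.2004, 0.1186]
ee_rot: [-0.003, 0.072, 0.997, 0.0]
contact_force: [-7.3, 1.9, 1.0]
width: -0.0001
gripper_force: 3.4
```

```bash
python3 -c "
from h import *
wtcp();redfit(.28,.2)"
```

```text
t 18.95 wx wy z mm [ 19.  -36.8 118.6] yaw off deg -0.02 F [-7.3  1.9  1. ] width -0.0001
scene red 63 [272.9 197.5]
red a,f [0.325 0.295] [0. 0.]
```

The force rises and the lever no longer moves, so it is at the end stop. I back straight off and lift.

Emit:
apply_moves:
  deltas: [0, 10, 0, 0, 0, 0, 35, 0, 0, 0, 0, 65, 0, 0, 0, 0, 100, 0, 0, 0, 0, 120, 0, -35, 0, 0, 120, 0, -75, 0, 0, 120, 0, -110, 0, 0, 120, 0, -110, 0, 0, 120, 0, -110, 0, 0, 120, 0, -110, 0]

```text
clock: 19.88
position: [0.3757, 0.2171, 0.2293]
ee_rot: [0.001, 0.072, 0.997, 0.0]
contact_force: [-0.0, -0.6, 0.5]
width: -0.0001
gripper_force: 0.0
```

```bash
python3 -c "
from h import *
wtcp();redfit(.28,.2);look()"
```

```text
t 19.88 wx wy z mm [-98.  -36.7 229.3] yaw off deg -0.01 F [-0.  -0.6  0.5] width -0.0001
scene red 118 [271.7 195. ]
top red 111 [254.4 208.6]
red a,f [0.243 0.293] [ 0.1 -0.9  0.6  0.3]
t 19.98 wx wy z mm [-98.9 -37.1 228. ] yaw off deg -0.02 F [-0.5 -0.2 -0.9] width 0.0001
scene [{'point': [273.4, 192.9], 'score': 0.55}]
top [{'point': [254.8, 204.3], 'score': 0.65}]
lever across,fore [0.219 0.355] [ 1.2 -0.4 -0.2  1.1]
```

```bash
python3 -c "
from rig import *
print(sign_off())"
```

```text
the job is handed in; nothing more can be done
None
```

The lever is in third gear: I pushed it forward in the front right slot until it stopped, backed the fingers clear, and handed the job in. At the end the cameras put its forward lean at about 0.29–0.36 rad and its rightward lean at about 0.22–0.24 rad. The sideways figure sits close to the 0.22 limit, though the slot itself holds the lever at 0.25 or more. An early sideways push rode up on the lever's top with about 26 N of upward force before I corrected the height.

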